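Load a grinding jar and close its bayonet cap

ROBOT

A 6-joint arm with a two-finger parallel gripper is mounted at the origin on a cart in front of the work surface, level with it; the furniture and walls round the work are solid. World frame = base frame: x ahead of the robot, y to its left, z up, the work surface at z = 0. Lengths are in m, angles in rad, forces in N, time in s.
With the tool pointing down it reaches from about 0.3 to 0.95 m from the base axis. Payload 3.1 kg.
Tool frame: the origin (TCP) lies midway between the tips of the shut fingers; the grasp point (between the pads) lies 19 mm behind it; z points along the fingers, y is the line along which they close (so a half turn about z gives the same grasp; the last joint's range is limited). The gripper opens to 85 mm and grips with 20 to 120 N. Pads are 22 mm wide; open, the fingers measure 114 mm over their backs; the gripper's body (76 mm by 85 mm) begins 54 mm behind the grasp point. The pads swing forward as they close: fully open they stand 13 mm farther back than shut.
Start: joints at [-1.401, 0.308, 1.634, -0, 1.2, -0.07], TCP at [0.148, -0.607, 0.231] pointing down, gripper open.
Joint ranges: [-3.06, 3.06], [-0.79, 1.96], [0.05, 2.63], [-1.19, 4.34], [0.05, 2.64], [-2.94, 2.94]. Speed limits (rad/s): [2.79, 2.79, 3.14, 3.14, 3.14, 3.14].

INTERFACE

Orientations are given as a 3x3 rotation matrix whose columns are the frame's x, y, z axes.
In Python, from workcell import sense, capture, close_job gives the robot as it stands.
- The arm moves only by the tool jog_arm, never from a script. Its argument "increments" is a list of rows, each an object of numbers: "dx", "dy", "dz": the shift along the tool's x, y, z in units of 20 mm (1.0 is 20 mm); "roll": the turn about the tool's z in units of 6 degrees (1.0 is 6 degrees); "jaw": the finger opening in mm, from 0 to 85.4. In form: [{"dx": .., "dy": .., "dz": .., "roll": .., "jaw": ..}, ...]. A call has exactly 10 rows; each row shifts and turns the commanded pose from where the row before left it, along the tool's axes as they then stand; what a row does not reach is not made up. A row lasts 1/8 s, in which the tool goes at most 62.5 mm and 10.7 degrees, less where a joint would pass 70% of its speed; a pose out of reach is approached as far as the arm can. A call with a number of a shift or a turn outside -1 to 1 is refused whole. A call with a gripper value outside its range is refused whole. The fingers move at their own pace and stop on an object; the grip force is fixed at half the most. Time passes only in rows, so rows that do not move let the fingers close, or fill a call up. It gives the time, the measured TCP pose, the force, the opening and the grip force at its end, in the units of the state.
- sense(): the state, without advancing time (a new reading comes with each control period).
- capture(name): name is "scene" or "top" or "wrist"; returns a dict with "pixels" (384x512x3 uint8, blue, green, red), "depth" (384x512 float32, m along the optical axis (not along the pixel's ray), 0 where there is no reading), "camera_matrix" (3x3 intrinsics, pixels), "D" ([k1, k2, p1, p2, k3] as OpenCV has them; the pictures are not rectified), "position" and "attitude" of the camera in the world. Camera axes: x right, y down, z forward; pixel columns grow to the right and rows downward; lengths in m; the calibration is good to about 2 mm. A picture is of the moment at which its call begins.
- close_job(): hands the job in; it is judged then, once.
The state is a dict: "clock": time; "joint_pos": joint angles; "dq": joint speeds; "effort": joint torques, N m; "eef_pos": TCP position; "tool_rot": TCP orientation; "force": force on the tool from outside, world axes, zero at the start; "wrist_torque": the same for the moment, N m; "width": finger opening in m; "finger_force": force on a finger pad.
Only numpy, scipy, OpenCV 4.12 (cv2) and the standard library are available. Lean on these libraries where they do the work, as an engineer would, in place of code of your own. Each camera call takes 0.05 s, during which the arm holds its last target. There are 200 camera calls.

TASK

Load the grinding jar and close it: drop exactly two of the three steel grinding cylinders into the jar and leave the third on the worktop. Then put the cap on with its lugs in the notches, push it fully down against the sprung collar, turn it clockwise (seen from above) until it meets the stop, a little under a quarter turn, and finish while still gripping the cap and holding it pressed fully home. Leave the timer and the beaker where they stand.

Things in the scene. Friction and masses are not known exactly. Their poses are not given: they have to be found in the camera images.
- slug_a_center (a point): One of three identical plain steel grinding cylinders, 20 mm diameter, 24 mm high, about 50 g, standing upright on the worktop left of the jar. This point is its centre, 12 mm above its underside; z up.
- slug_b_center (a point): One of three identical plain steel grinding cylinders, 20 mm diameter, 24 mm high, about 50 g, standing upright on the worktop left of the jar. This point is its centre, 12 mm above its underside; z up.
- slug_c_center (a point): One of three identical plain steel grinding cylinders, 20 mm diameter, 24 mm high, about 50 g, standing upright on the worktop left of the jar. This point is its centre, 12 mm above its underside; z up.
- cap_grip (a point): Grip bar of the loose metal bayonet cap (0.25 kg), which starts upright on the worktop on its plug. Bar 56 mm long, 16 mm thick, 32 mm high, standing on the cap's round flange (86 mm diameter, 8 mm thick). Point: on the axis, 16 mm below the bar's top, 16 mm above the flange's upper face, 40 mm above the plug's underside. x along the bar, z up. Half a turn makes no difference.
- cap: The cap's lower part: under the flange a round plug 44 mm diameter, 16 mm long, foot chamfered 3 mm, with two lugs at its very bottom at +x and -x, in line with the bar, each 11 mm wide, 6 mm high, reaching 28 mm from the axis. Origin: centre of the plug's underside. x along the bar, z up.
- jar_mouth (a point): Centre of the jar's mouth, level with the steel rim, 76 mm above the worktop. A lip 6 mm thick narrows the mouth to 49 mm diameter; two notches in it, 17 mm wide and open out to the 64 mm wall, at +x and -x of this frame, admit the cap's lugs. z up. Cap fully home, flange on the rim: cap_grip is 24 mm above this point; not held down, the turned cap rises 4 mm.
- jar: Fixed steel cup, 72 mm outside, 64 mm inside diameter, inner floor 8 mm above the worktop, on a grey plate 150 x 86 x 8 mm whose long side (x) and two end screws line up with the notches. Origin: plate underside centre. Cap pushed down over 5 mm of the 8 mm spring travel turns clockwise seen from above, lugs under the lip, to a stop at about 80 degrees (1.4 rad); anticlockwise is blocked.
- collar (a joint): Sprung black ring, 75 to 87 mm diameter, round the jar's rim, which the cap's flange presses down. 0 m = free, standing 8 mm above the rim; 0.008 m = pressed level with the rim, cap fully home. The spring pushes up with 3.5 N at 0, rising to about 9 N at 0.008 m.
- timer: White desk timer, 47 x 68 x 66 mm, loose bystander. Origin at the centre of its underside.
- beaker: Clear glass beaker, 51 mm diameter, 69 mm high, loose bystander. Origin at the centre of its underside.
Not all that is in view belongs to the job. What is shaped like the cap but green or purple is not meant.

How it is judged:
On the way:
1. exactly two cylinders are in the jar, the third is on the worktop, the cap not yet on ((((horizontal distance between slug_a_center and jar_mouth below 0.03 m and z of slug_a_center in the frame of jar_mouth below -0.015 m) and (horizontal distance between slug_b_center and jar_mouth below 0.03 m and z of slug_b_center in the frame of jar_mouth below -0.015 m) and (horizontal distance between slug_c_center and jar_mouth above 0.06 m and height (world z) of slug_c_center below 0.03 m)) or ((horizontal distance between slug_b_center and jar_mouth below 0.03 m and z of slug_b_center in the frame of jar_mouth below -0.015 m) and (horizontal distance between slug_c_center and jar_mouth below 0.03 m and z of slug_c_center in the frame of jar_mouth below -0.015 m) and (horizontal distance between slug_a_center and jar_mouth above 0.06 m and height (world z) of slug_a_center below 0.03 m)) or ((horizontal distance between slug_c_center and jar_mouth below 0.03 m and z of slug_c_center in the frame of jar_mouth below -0.015 m) and (horizontal distance between slug_a_center and jar_mouth below 0.03 m and z of slug_a_center in the frame of jar_mouth below -0.015 m) and (horizontal distance between slug_b_center and jar_mouth above 0.06 m and height (world z) of slug_b_center below 0.03 m))) and horizontal distance between cap_grip and jar_mouth above 0.06 m), for 0.2 s.
At the end, for the whole second after the job is handed in: Exactly two cylinders in the jar, the third outside on the worktop; cap centred on the jar (6 mm), upright (0.1 rad), turned at least 1.2 rad from the notches and held home: cap_grip under 26 mm above the mouth, collar pressed over 6 mm, fingers on the cap with over 3 N ((((horizontal distance between slug_a_center and jar_mouth below 0.03 m and z of slug_a_center in the frame of jar_mouth below -0.015 m) and (horizontal distance between slug_b_center and jar_mouth below 0.03 m and z of slug_b_center in the frame of jar_mouth below -0.015 m) and (horizontal distance between slug_c_center and jar_mouth above 0.06 m and height (world z) of slug_c_center below 0.03 m)) or ((horizontal distance between slug_b_center and jar_mouth below 0.03 m and z of slug_b_center in the frame of jar_mouth below -0.015 m) and (horizontal distance between slug_c_center and jar_mouth below 0.03 m and z of slug_c_center in the frame of jar_mouth below -0.015 m) and (horizontal distance between slug_a_center and jar_mouth above 0.06 m and height (world z) of slug_a_center below 0.03 m)) or ((horizontal distance between slug_c_center and jar_mouth below 0.03 m and z of slug_c_center in the frame of jar_mouth below -0.015 m) and (horizontal distance between slug_a_center and jar_mouth below 0.03 m and z of slug_a_center in the frame of jar_mouth below -0.015 m) and (horizontal distance between slug_b_center and jar_mouth above 0.06 m and height (world z) of slug_b_center below 0.03 m))) and horizontal distance between cap_grip and jar_mouth below 0.006 m and z of cap_grip in the frame of jar_mouth below 0.026 m and angle between cap_grip's own z axis and vertical below 0.1 rad and angle between the x axis of cap_grip and the x axis of jar_mouth, either way round above 1.2 rad and value of joint collar above 0.006 m and contact force between the fingers and cap above 3 N); the arm keeps its last pose, push and grip.
It fails at once if the timer is pushed more than 40 mm or tipped (distance of timer from where it was at the start of the episode above 0.04 m or angle between timer's own z axis and vertical above 0.6 rad).
It fails at once if the beaker is pushed more than 40 mm or tipped (distance of beaker from where it was at the start of the episode above 0.04 m or angle between beaker's own z axis and vertical above 0.6 rad).
It also fails if it takes over 66 s, if anything falls off the work surface, if the arm or the gripper's body presses on something with over 40 N, if the wrist force passes 120 N, or if a joint passes its speed limit or range.

## Working session

There is one attempt and no reset: what is moved stays moved. The work goes in short steps, Python scripts to look and compute and a tool call to move; the robot and the scene stay as the last step left them, time stands still between calls to the robot, and variables do not carry over. Pictures are saved under pics/ and viewed, at most 10 in all, crops included, and the job is handed in when it is done.

Besides the shell and the picture viewer there is one more tool, called after ">>>" as name([rows], argument=value, ...), one row to a line, values as JSON. jog_arm: Moves the arm, as the interface text tells. Shifts and turns lie within -1 to 1; 1 stands for 20 mm of shift or 6 degrees of turn. Its arguments: {"type":"object","properties":{"increments":{"type":"array","items":{"type":"object","properties":{"dx":{"type":"number","minimum":-1,"maximum":1},"dy":{"type":"number","minimum":-1,"maximum":1},"dz":{"type":"number","minimum":-1,"maximum":1},"roll":{"type":"number","minimum":-1,"maximum":1},"jaw":{"type":"number"}}}}},"required":["increments"]}

```bash
mkdir -p pics; cat > h.py <<'E'
import numpy as np, cv2
from workcell import sense, capture, close_job
def pts(c):
    """world xyz per pixel from depth"""
    h,w=c["depth"].shape
    u,v=np.meshgrid(np.arange(w),np.arange(h))
    n=cv2.undistortPoints(np.stack([u,v],-1).reshape(-1,1,2).astype(np.float64),np.array(c["camera_matrix"]),np.array(c["D"])).reshape(h,w,2)
    d=c["depth"][...,None]
    p=np.concatenate([n*d,d],-1)
    return p@np.array(c["attitude"]).T+np.array(c["position"])
E
python3 - <<'E'
from h import *
for n in("scene","top"):
    c=capture(n);cv2.imwrite(f"pics/{n}.png",c["pixels"])
    np.savez(f"{n}.npz",**c); print(n,c["position"],np.round(c["attitude"],2).tolist())
s=sense();print(s)
E
```

```text
scene [0.66219738 0.5907042  1.18461948] [[-0.98, 0.2, -0.09], [0.22, 0.86, -0.46], [-0.01, -0.47, -0.88]]
top [ 0.43100178 -0.01090441  1.18040227] [[-0.02, -0.99, 0.12], [-1.0, 0.03, 0.02], [-0.02, -0.12, -0.99]]
{'clock': 0.1, 'joint_pos': array([-1.40070606e+00,  3.08942595e-01,  1.63502848e+00,  2.25472080e-05,
        1.19971759e+00, -6.97091854e-02]), 'dq': array([-6.41568091e-05, -1.81810039e-03, -3.41188828e-03, -1.02900044e-03,
       -1.36975120e-03,  1.50958460e-03]), 'effort': array([-8.92503085e-04, -4.16407371e+01, -2.77645361e+01, -1.08812812e-04,
        4.02910271e-03, -7.75425548e-06]), 'eef_pos': array([ 0.14829204, -0.60639599,  0.23016123]), 'tool_rot': array([[ 9.71387602e-01,  2.37499507e-01, -3.34085458e-04],
       [ 2.37499684e-01, -9.71385412e-01,  2.06932292e-03],
       [ 1.66937435e-04, -2.08945982e-03, -9.99997803e-01]]), 'force': array([ 0.2530358 , -0.63163241, -0.56456355]), 'wrist_torque': array([0.05039952, 0.01669153, 0.01633671]), 'finger_force': 0.0, 'width': 0.08560873845295999}
```

View pics/scene.png

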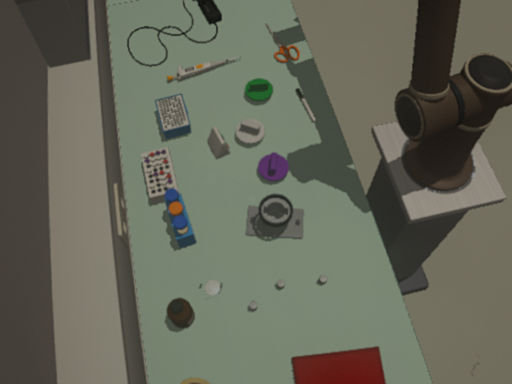

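View pics/top.png

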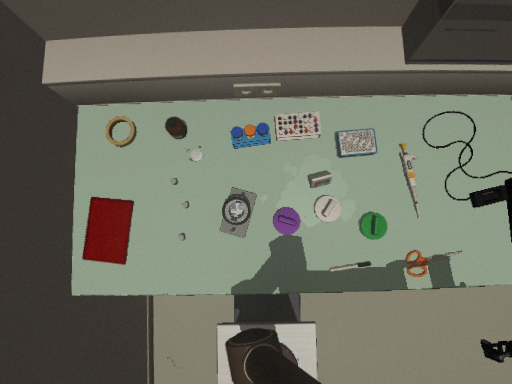

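The three slugs are at top-image (174,181), (185,204) and (181,237), and the jar is at (237,210). Cap candidates are metal/white (327,208), purple (287,221) and green (374,225). The metal one fits the description. The timer is probably (319,180), and I still need to find the beaker.

```bash
python3 - <<'E'
from h import *
T=dict(np.load("top.npz"));S=dict(np.load("scene.npz"))
a=cv2.resize(T["pixels"][140:260,150:350],(800,480),interpolation=cv2.INTER_CUBIC)
cv2.imwrite("pics/crop.png",cv2.convertScaleAbs(a,alpha=1.4))
b=cv2.resize(S["pixels"][110:320,150:350],(570,600),interpolation=cv2.INTER_CUBIC)
cv2.imwrite("pics/crop2.png",cv2.convertScaleAbs(b,alpha=1.5))
P=pts(T);Z=P[...,2]
print(T["camera_matrix"])
m=((Z>0.012)&(Z<0.3)).astype(np.uint8);m[:100]=0;m[292:]=0;m[:,:80]=0
n,l,st,ce=cv2.connectedComponentsWithStats(m)
for i in range(1,n):
    if st[i,4]<8: continue
    q=P[l==i];print(ce[i].round(),st[i,4],"xyz",np.median(q,0).round(3),"mid",((q.min(0)+q.max(0))/2).round(3),"ext",np.ptp(q,0).round(3),"zmax",q[:,2].max().round(3))
E
```

```text
[[359.85946498   0.         259.38855779]
 [  0.         359.85946498 192.39159977]
 [  0.           0.           1.        ]]
[108. 101.] 190 xyz [0.9   0.535 0.024] mid [0.9   0.499 0.03 ] ext [0.006 0.261 0.035] zmax 0.047
[298. 124.] 1060 xyz [ 0.789 -0.119  0.043] mid [ 0.79  -0.12   0.036] ext [0.086 0.149 0.043] zmax 0.057
[120. 131.] 373 xyz [0.795 0.479 0.024] mid [0.794 0.48  0.021] ext [0.105 0.1   0.018] zmax 0.03
[176. 127.] 341 xyz [0.779 0.271 0.081] mid [0.788 0.278 0.066] ext [0.056 0.052 0.106] zmax 0.119
[250. 135.] 685 xyz [0.746 0.037 0.066] mid [0.754 0.035 0.067] ext [0.059 0.125 0.102] zmax 0.118
[356. 142.] 993 xyz [ 0.723 -0.306  0.047] mid [ 0.724 -0.308  0.037] ext [0.088 0.128 0.046] zmax 0.06
[403. 146.] 20 xyz [ 0.714 -0.472  0.016] mid [ 0.713 -0.471  0.017] ext [0.017 0.012 0.009] zmax 0.022
[410. 174.] 353 xyz [ 0.626 -0.485  0.02 ] mid [ 0.595 -0.485  0.022] ext [0.204 0.048 0.019] zmax 0.031
[320. 178.] 294 xyz [ 0.606 -0.183  0.046] mid [ 0.61  -0.184  0.041] ext [0.053 0.071 0.058] zmax 0.07
[173. 181.] 34 xyz [0.616 0.294 0.024] mid [0.617 0.295
[... 155 characters left out ...]
10.] 420 xyz [0.512 0.081 0.077] mid [0.521 0.083 0.05 ] ext [0.106 0.086 0.076] zmax 0.088
[328. 209.] 564 xyz [ 0.511 -0.206  0.024] mid [ 0.511 -0.209  0.038] ext [0.084 0.085 0.045] zmax 0.061
[185. 205.] 33 xyz [0.536 0.255 0.023] mid [0.537 0.256 0.021] ext [0.017 0.018 0.014] zmax 0.028
[287. 221.] 569 xyz [ 0.475 -0.073  0.023] mid [ 0.476 -0.075  0.037] ext [0.084 0.084 0.044] zmax 0.059
[373. 226.] 560 xyz [ 0.453 -0.347  0.023] mid [ 0.454 -0.352  0.038] ext [0.081 0.085 0.047] zmax 0.062
[233. 230.] 16 xyz [0.451 0.1   0.017] mid [0.453 0.1   0.017] ext [0.01  0.013 0.009] zmax 0.021
[181. 237.] 36 xyz [0.432 0.268 0.023] mid [0.431 0.269 0.02 ] ext [0.016 0.018 0.016] zmax 0.028
```

View pics/crop.png

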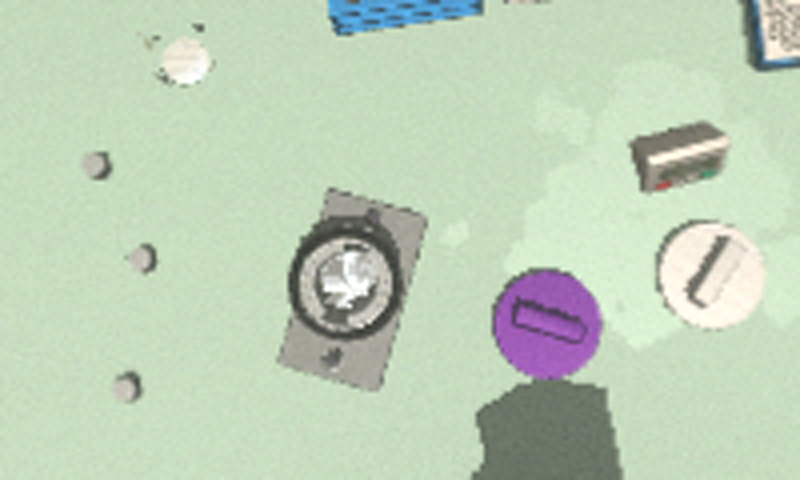

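View pics/crop2.png

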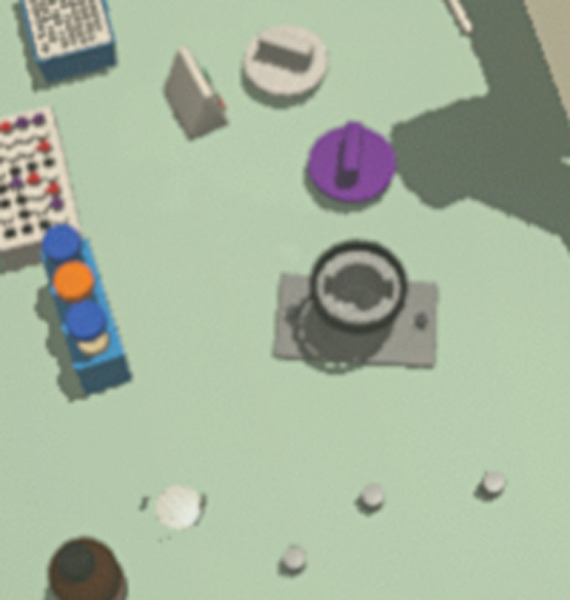

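The clear beaker's white base is at top (196,155), about (0.69, 0.21), which is well away from the slugs. My cap is the white-metal one at top (327,208), about (0.51, -0.21). The purple and green ones are decoys. I'll use slugs B (0.536, 0.256) and C (0.432, 0.268) and leave A. First I'll level the yaw and travel, taking wrist views of the cap and jar on the way.

>>> jog_arm([
  {"roll":0.8},
  {"roll":0.8},
  {"roll":0.7},
  {"dx":0.9,"dy":-1},
  {"dx":0.9,"dy":-1},
  {"dx":0.9,"dy":-1},
  {"dx":0.9,"dy":-1},
  {"dx":0.9,"dy":-1},
  {"dx":0.9,"dy":-1},
  {"dx":0.9,"dy":-1},
])

```text
schema error: expected keys dx, dy, dz, roll, jaw
```

>>> jog_arm([
  {"dx":0.9,"dy":-1},
  {"dx":0.9,"dy":-1},
  {"dx":0.9,"dy":-1},
  {"dx":0.9,"dy":-1},
  {"dx":0.9,"dy":-1},
  {"dx":0.9,"dy":-1},
  {"dx":0.9,"dy":-1},
  {"dx":0.9,"dy":-1},
  {"dx":0.9,"dy":-1},
  {"dx":0.9,"dy":-1},
])

```text
schema error: expected keys dx, dy, dz, roll, jaw
```

```bash
python3 - <<'E'
from h import *
c=capture("wrist");np.savez("w_cap.npz",**c);cv2.imwrite("pics/w_cap.png",c["pixels"])
print(c["position"],np.round(c["attitude"],2).tolist())
s=sense();print(s["clock"],s["eef_pos"],s["tool_rot"].round(3).tolist(),s["joint_pos"])
E
```

```text
[ 0.21975233 -0.58945983  0.37197436] [[0.24, -0.93, -0.28], [-0.97, -0.23, -0.07], [-0.0, 0.28, -0.96]]
0.15 [ 0.14831417 -0.60649196  0.23032078] [[0.971, 0.238, -0.0], [0.238, -0.971, 0.002], [0.0, -0.002, -1.0]] [-1.40068322e+00  3.08798516e-01  1.63488187e+00 -6.74147927e-06
  1.19969383e+00 -6.96997141e-02]
```

View pics/w_cap.png

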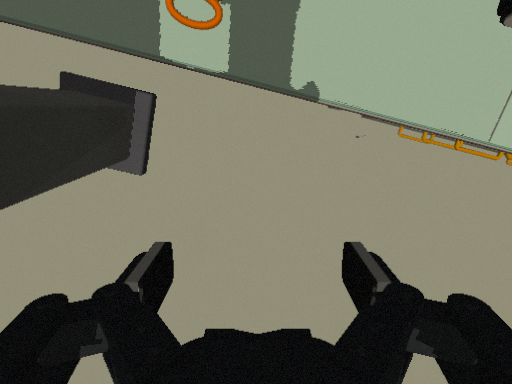

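The calls were refused because every key is required, so the arm hasn't moved. The view shows only the arm's start position, with the fingers at the bottom of the image. I'll resend with full rows.

>>> jog_arm([
  {"dx":0,"dy":0,"dz":0,"roll":0.8,"jaw":85},
  {"dx":0,"dy":0,"dz":0,"roll":0.8,"jaw":85},
  {"dx":0,"dy":0,"dz":0,"roll":0.7,"jaw":85},
  {"dx":0.9,"dy":-1,"dz":0,"roll":0,"jaw":85},
  {"dx":0.9,"dy":-1,"dz":0,"roll":0,"jaw":85},
  {"dx":0.9,"dy":-1,"dz":0,"roll":0,"jaw":85},
  {"dx":0.9,"dy":-1,"dz":0,"roll":0,"jaw":85},
  {"dx":0.9,"dy":-1,"dz":0,"roll":0,"jaw":85},
  {"dx":0.9,"dy":-1,"dz":0,"roll":0,"jaw":85},
  {"dx":0.9,"dy":-1,"dz":0,"roll":0,"jaw":85},
])

```text
clock: 1.4
eef_pos: [0.276, -0.4648, 0.2312]
tool_rot: [[1.0, 0.001, 0.0], [0.001, -1.0, 0.001], [0.0, -0.001, -1.0]]
force: [0.0, -0.2, 0.7]
width: 0.085
finger_force: 0.0
```

>>> jog_arm([
  {"dx":0.9,"dy":-1,"dz":0,"roll":0,"jaw":85},
  {"dx":0.9,"dy":-1,"dz":0,"roll":0,"jaw":85},
  {"dx":0.9,"dy":-1,"dz":0,"roll":0,"jaw":85},
  {"dx":0.9,"dy":-1,"dz":0,"roll":0,"jaw":85},
  {"dx":0.9,"dy":-1,"dz":0,"roll":0,"jaw":85},
  {"dx":0.9,"dy":-1,"dz":0,"roll":0,"jaw":85},
  {"dx":0.9,"dy":-1,"dz":0,"roll":0,"jaw":85},
  {"dx":0.4,"dy":-1,"dz":0,"roll":0,"jaw":85},
  {"dx":0,"dy":-1,"dz":0,"roll":0,"jaw":85},
  {"dx":0,"dy":-1,"dz":0,"roll":0,"jaw":85},
])

```text
clock: 2.65
eef_pos: [0.4084, -0.2654, 0.2311]
tool_rot: [[1.0, -0.0, -0.0], [-0.0, -1.0, 0.0], [-0.0, -0.0, -1.0]]
force: [0.1, -0.3, -0.8]
width: 0.0851
finger_force: 0.0
```

```bash
cat > cap.py <<'E'
from h import *
import sys
def cap(c):
    P=pts(c);Z=P[...,2]
    hsv=cv2.cvtColor(c["pixels"],cv2.COLOR_BGR2HSV)
    ok=(np.hypot(P[...,0]-.511,P[...,1]+.208)<.06)
    fl=ok&(abs(Z-.024)<.006); top=ok&(Z>.05)&(Z<.062)
    for nm,m in(("flange",fl),("bar",top)):
        m=cv2.morphologyEx(m.astype(np.uint8),cv2.MORPH_OPEN,np.ones((3,3)))>0
        q=P[m]; r=cv2.minAreaRect(q[:,:2].astype(np.float32)*1000); print(nm,m.sum(),np.median(q[:,2]).round(4),"rect",np.round(r[0],1),np.round(r[1],1),round(r[2],1))
        if nm=="flange":print(" circ",np.round(cv2.minEnclosingCircle(q[:,:2].astype(np.float32)*1000),1) if 0 else cv2.minEnclosingCircle(q[:,:2].astype(np.float32)*1000))
if __name__=="__main__":
    c=capture("wrist");np.savez("w_cap.npz",**c);cap(c)
    s=sense();print(s["clock"],s["eef_pos"],s["tool_rot"].round(3).tolist(),s["joint_pos"].round(2))
E
python3 cap.py
```

```text
flange 3728 0.0233 rect [ 514.3 -208.6] [85.7 86. ] 83.6
 circ ((514.4011840820312, -208.60682678222656), 43.851844787597656)
bar 897 0.055 rect [ 514.3 -208.8] [16.5 56. ] 56.3
2.7 [ 0.40792712 -0.26324071  0.23085972] [[1.0, 0.0, -0.001], [0.0, -1.0, 0.003], [-0.001, -0.003, -1.0]] [-0.66  0.04  1.95  0.    1.15  0.91]
```

>>> jog_arm([
  {"dx":0,"dy":-1,"dz":0,"roll":0,"jaw":85},
  {"dx":0,"dy":-1,"dz":0,"roll":0,"jaw":85},
  {"dx":0,"dy":-1,"dz":0,"roll":0,"jaw":85},
  {"dx":0,"dy":-1,"dz":0,"roll":0,"jaw":85},
  {"dx":0,"dy":-1,"dz":0,"roll":0,"jaw":85},
  {"dx":0,"dy":-1,"dz":0,"roll":0,"jaw":85},
  {"dx":0,"dy":-1,"dz":0,"roll":0,"jaw":85},
  {"dx":0,"dy":-1,"dz":0,"roll":0,"jaw":85},
  {"dx":0,"dy":-1,"dz":0,"roll":0,"jaw":85},
  {"dx":0,"dy":-1,"dz":0,"roll":0,"jaw":85},
])

```text
clock: 3.95
eef_pos: [0.4087, -0.0661, 0.2313]
tool_rot: [[1.0, -0.001, 0.0], [-0.001, -1.0, 0.0], [0.0, -0.0, -1.0]]
force: [0.5, -0.1, -0.2]
width: 0.085
finger_force: 0.0
```

>>> jog_arm([
  {"dx":0,"dy":-1,"dz":0,"roll":0,"jaw":85},
  {"dx":0,"dy":-1,"dz":0,"roll":0,"jaw":85},
  {"dx":0,"dy":-1,"dz":0,"roll":0,"jaw":85},
  {"dx":0,"dy":-1,"dz":0,"roll":0,"jaw":85},
  {"dx":0,"dy":-1,"dz":0,"roll":0,"jaw":85},
  {"dx":0,"dy":-1,"dz":0,"roll":0,"jaw":85},
  {"dx":0,"dy":0,"dz":0,"roll":0,"jaw":85},
  {"dx":0,"dy":0,"dz":0,"roll":0,"jaw":85},
  {"dx":0,"dy":0,"dz":0,"roll":0,"jaw":85},
  {"dx":0,"dy":0,"dz":0,"roll":0,"jaw":85},
])

```text
clock: 5.2
eef_pos: [0.4091, 0.0521, 0.2312]
tool_rot: [[1.0, -0.002, -0.0], [-0.002, -1.0, -0.0], [-0.0, 0.0, -1.0]]
force: [-0.7, -0.2, 0.0]
width: 0.0852
finger_force: 0.0
```

```bash
python3 - <<'E'
from h import *
c=capture("wrist");np.savez("w_jar.npz",**c);cv2.imwrite("pics/w_jar.png",c["pixels"])
s=sense();print(s["clock"],s["eef_pos"],s["tool_rot"].round(3).tolist(),s["joint_pos"].round(2))
E
```

```text
5.25 [0.40915225 0.0521465  0.23128697] [[1.0, -0.002, 0.0], [-0.002, -1.0, -0.0], [0.0, 0.0, -1.0]] [ 0.02 -0.12  2.1  -0.    1.16  1.59]
```

View pics/w_jar.png

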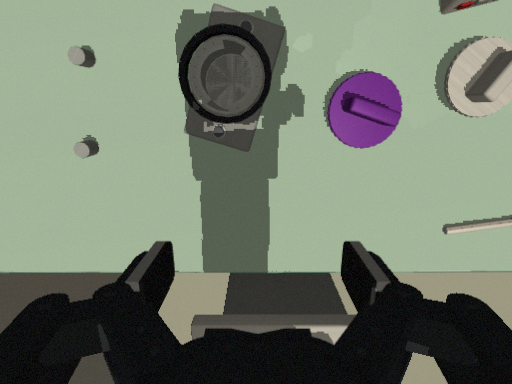

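The wrist view shows the jar collar at (225,75), plate screws at (247,27) and (219,131), slugs at (78,57) and (84,149), and the cap at (482,80).

```bash
python3 - <<'E'
from h import *
for f in("w_jar.npz","top.npz"):
    c=dict(np.load(f));P=pts(c);Z=P[...,2]
    near=np.hypot(P[...,0]-.52,P[...,1]-.083)<.1
    q=P[near&(Z>.079)&(Z<.09)];print(f,"collar",len(q),np.median(q[:,2]).round(4),cv2.minEnclosingCircle(q[:,:2].astype(np.float32)*1000))
    hsv=cv2.cvtColor(c["pixels"],cv2.COLOR_BGR2HSV)
    m=near&(Z>.0045)&(Z<.013)&(hsv[...,1]<40)
    m=cv2.morphologyEx(m.astype(np.uint8),cv2.MORPH_OPEN,np.ones((3,3)))>0
    q=P[m];print("plate",len(q),np.median(q[:,2]),cv2.minAreaRect(q[:,:2].astype(np.float32)*1000))
    m=near&(Z>.0145)&(Z<.024)
    n,l,st,ce=cv2.connectedComponentsWithStats(m.astype(np.uint8))
    for i in range(1,n):
        if st[i,4]>10:print("screw?",ce[i],st[i,4],np.median(P[l==i],0).round(4))
    for g in((.616,.294),(.536,.255),(.432,.268)):
        q=P[(np.hypot(P[...,0]-g[0],P[...,1]-g[1])<.03)&(Z>.018)&(Z<.03)]
        if len(q)>5:print("slug",len(q),((q.min(0)+q.max(0))/2).round(4),np.median(q,0).round(4),np.ptp(q,0).round(3))
E
```

```text
w_jar.npz collar 2018 0.0832 ((511.1889953613281, 82.31781768798828), 44.10660171508789)
plate 5057 0.007269181054831375 ((511.0439147949219, 82.28117370605469), (85.78086853027344, 150.0277557373047), 72.96620178222656)
screw? [246.07692308  25.08791209] 91 [0.5695 0.0642 0.0163]
screw? [214.19354839  63.90322581] 93 [0.5324 0.1062 0.0189]
screw? [217.96511628 131.59302326] 86 [0.4533 0.0998 0.0162]
slug 293 [0.5387 0.2544 0.0218] [0.5389 0.2531 0.0228] [0.019 0.02  0.007]
slug 230 [0.4336 0.2675 0.0214] [0.4337 0.2662 0.023 ] [0.019 0.02  0.007]
top.npz collar 179 0.0833 ((509.6109924316406, 83.93836212158203), 43.76451110839844)
plate 467 0.007723523476253602 ((509.5899658203125, 83.67887115478516), (83.57144165039062, 149.7665252685547), 72.097412109375)
screw? [232.38461538 229.61538462] 13 [0.4513 0.1027 0.0169]
slug 30 [0.6172 0.2952 0.0229] [0.6159 0.295  0.024 ] [0.018 0.019 0.01 ]
slug 31 [0.5373 0.256  0.0229] [0.5385 0.2546 0.023 ] [0.017 0.018 0.01 ]
slug 31 [0.4307 0.2696 0.0234] [0.4321 0.2703 0.0236] [0.016 0.018 0.01 ]
```

>>> jog_arm([
  {"dx":0.12,"dy":-1,"dz":0,"roll":0,"jaw":50},
  {"dx":0.12,"dy":-1,"dz":0,"roll":0,"jaw":50},
  {"dx":0.12,"dy":-1,"dz":0,"roll":0,"jaw":50},
  {"dx":0.12,"dy":-1,"dz":0,"roll":0,"jaw":50},
  {"dx":0.12,"dy":-1,"dz":0,"roll":0,"jaw":50},
  {"dx":0.12,"dy":-1,"dz":0,"roll":0,"jaw":50},
  {"dx":0.12,"dy":-1,"dz":0.8,"roll":0,"jaw":50},
  {"dx":0.12,"dy":-1,"dz":0.8,"roll":0,"jaw":50},
  {"dx":0.12,"dy":-1,"dz":0.8,"roll":0,"jaw":50},
  {"dx":0.14,"dy":-1,"dz":0.8,"roll":0,"jaw":50},
])

```text
clock: 6.5
eef_pos: [0.434, 0.2529, 0.1667]
tool_rot: [[1.0, -0.002, 0.0], [-0.002, -1.0, -0.0], [0.0, 0.0, -1.0]]
force: [-0.1, -0.1, 0.3]
width: 0.0501
finger_force: 0.0
```

>>> jog_arm([
  {"dx":0,"dy":-0.76,"dz":0.8,"roll":0,"jaw":50},
  {"dx":0,"dy":0,"dz":1,"roll":0,"jaw":50},
  {"dx":0,"dy":0,"dz":1,"roll":0,"jaw":50},
  {"dx":0,"dy":0,"dz":1,"roll":0,"jaw":50},
  {"dx":0,"dy":0,"dz":1,"roll":0,"jaw":50},
  {"dx":0,"dy":0,"dz":1,"roll":0,"jaw":50},
  {"dx":0,"dy":0,"dz":1,"roll":0,"jaw":50},
  {"dx":0,"dy":0,"dz":0.8,"roll":0,"jaw":50},
  {"dx":0,"dy":0,"dz":0.4,"roll":0,"jaw":50},
  {"dx":0,"dy":0,"dz":0,"roll":0,"jaw":50},
])

```text
clock: 7.75
eef_pos: [0.4334, 0.2676, 0.0068]
tool_rot: [[1.0, -0.001, -0.001], [-0.001, -1.0, -0.0], [-0.001, 0.0, -1.0]]
force: [-0.7, 0.3, 1.7]
width: 0.0497
finger_force: 0.0
```

>>> jog_arm([
  {"dx":0,"dy":0,"dz":0,"roll":0,"jaw":0},
  {"dx":0,"dy":0,"dz":0,"roll":0,"jaw":0},
  {"dx":0,"dy":0,"dz":0,"roll":0,"jaw":0},
  {"dx":0,"dy":0,"dz":0,"roll":0,"jaw":0},
  {"dx":0,"dy":0,"dz":-1,"roll":0,"jaw":0},
  {"dx":0,"dy":0,"dz":-1,"roll":0,"jaw":0},
  {"dx":0,"dy":0,"dz":-1,"roll":0,"jaw":0},
  {"dx":0,"dy":0,"dz":-1,"roll":0,"jaw":0},
  {"dx":0,"dy":0,"dz":-1,"roll":0,"jaw":0},
  {"dx":0.3,"dy":0.8,"dz":-0.2,"roll":0,"jaw":0},
])

```text
clock: 9.0
eef_pos: [0.4406, 0.2522, 0.1124]
tool_rot: [[1.0, 0.001, 0.003], [0.001, -1.0, 0.001], [0.003, -0.001, -1.0]]
force: [-0.1, -0.7, -1.2]
width: 0.0171
finger_force: 58.6
```

>>> jog_arm([
  {"dx":0.4,"dy":0.95,"dz":0,"roll":0,"jaw":0},
  {"dx":0.4,"dy":0.95,"dz":0,"roll":0,"jaw":0},
  {"dx":0.4,"dy":0.95,"dz":0,"roll":0,"jaw":0},
  {"dx":0.4,"dy":0.95,"dz":0,"roll":0,"jaw":0},
  {"dx":0.4,"dy":0.95,"dz":0,"roll":0,"jaw":0},
  {"dx":0.4,"dy":0.95,"dz":0,"roll":0,"jaw":0},
  {"dx":0.4,"dy":0.95,"dz":0,"roll":0,"jaw":0},
  {"dx":0.4,"dy":0.95,"dz":0,"roll":0,"jaw":0},
  {"dx":0.38,"dy":0.86,"dz":0,"roll":0,"jaw":0},
  {"dx":0,"dy":0,"dz":0.5,"roll":0,"jaw":0},
])

```text
clock: 10.25
eef_pos: [0.5122, 0.081, 0.1012]
tool_rot: [[1.0, -0.004, 0.002], [-0.004, -1.0, 0.0], [0.002, -0.0, -1.0]]
force: [0.7, 1.0, -1.5]
width: 0.0176
finger_force: 58.7
```

>>> jog_arm([
  {"dx":0,"dy":0,"dz":0.3,"roll":0,"jaw":0},
  {"dx":0,"dy":0,"dz":0,"roll":0,"jaw":0},
  {"dx":0,"dy":0,"dz":0,"roll":0,"jaw":40},
  {"dx":0,"dy":0,"dz":0,"roll":0,"jaw":40},
  {"dx":0,"dy":0,"dz":0,"roll":0,"jaw":40},
  {"dx":0,"dy":0,"dz":0,"roll":0,"jaw":40},
  {"dx":0,"dy":0,"dz":-1,"roll":0,"jaw":40},
  {"dx":0.1,"dy":-0.9,"dz":-1,"roll":0,"jaw":40},
  {"dx":0.15,"dy":-0.9,"dz":0,"roll":0,"jaw":50},
  {"dx":0.15,"dy":-0.9,"dz":0,"roll":0,"jaw":50},
])

```text
clock: 11.5
eef_pos: [0.519, 0.1374, 0.1348]
tool_rot: [[1.0, -0.001, -0.0], [-0.001, -1.0, -0.0], [-0.0, 0.0, -1.0]]
force: [0.1, 0.0, -0.5]
width: 0.0498
finger_force: 0.0
```

>>> jog_arm([
  {"dx":0.15,"dy":-1,"dz":0,"roll":0,"jaw":50},
  {"dx":0.15,"dy":-1,"dz":0,"roll":0,"jaw":50},
  {"dx":0.15,"dy":-1,"dz":0,"roll":0,"jaw":50},
  {"dx":0.15,"dy":-1,"dz":0.4,"roll":0,"jaw":50},
  {"dx":0.15,"dy":-1,"dz":0.6,"roll":0,"jaw":50},
  {"dx":0.15,"dy":-0.9,"dz":1,"roll":0,"jaw":50},
  {"dx":0,"dy":0,"dz":1,"roll":0,"jaw":50},
  {"dx":0,"dy":0,"dz":1,"roll":0,"jaw":50},
  {"dx":0,"dy":0,"dz":0,"roll":0,"jaw":50},
  {"dx":0,"dy":0,"dz":0,"roll":0,"jaw":50},
])

```text
clock: 12.75
eef_pos: [0.5376, 0.254, 0.0554]
tool_rot: [[1.0, -0.002, 0.0], [-0.002, -1.0, -0.0], [0.0, 0.0, -1.0]]
force: [0.4, 0.1, 0.5]
width: 0.0502
finger_force: 0.0
```

```bash
python3 - <<'E'
from h import *
c=capture("scene");p=c["pixels"];cv2.imwrite("pics/s2.png",cv2.resize(p[170:330,190:350],(640,640),interpolation=cv2.INTER_CUBIC)[:600])
P=pts(c);Z=P[...,2]
m=(np.hypot(P[...,0]-.511,P[...,1]-.082)<.028)&(Z>.02)&(Z<.06)
print(m.sum());s=sense();print(s["clock"],s["eef_pos"])
c=capture("top");P=pts(c);Z=P[...,2]
m=(np.hypot(P[...,0]-.511,P[...,1]-.082)<.024)&(Z<.06);q=P[m];print(len(q),np.sort(Z[m])[-25:].round(3))
for g in((.616,.294),(.539,.254),(.432,.268)):
    q=P[(np.hypot(P[...,0]-g[0],P[...,1]-g[1])<.02)&(Z>.018)&(Z<.03)];print(g,len(q))
E
```

```text
0
12.8 [0.53807027 0.2542035  0.05593048]
141 [0.029 0.029 0.029 0.03  0.03  0.03  0.03  0.03  0.03  0.03  0.03  0.03
 0.031 0.031 0.031 0.032 0.032 0.032 0.033 0.034 0.034 0.034 0.034 0.035
 0.035]
(0.616, 0.294) 0
(0.539, 0.254) 4
(0.432, 0.268) 0
```

View pics/s2.png

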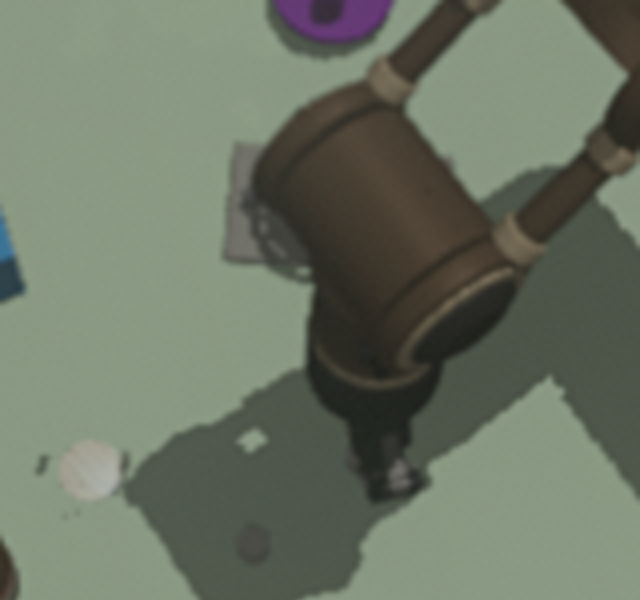

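Slug A still stands at (253,545), the jar is hidden by the arm, and top depth shows a slug inside the jar (about 0.032). Now I'll pick up slug B.

>>> jog_arm([
  {"dx":0,"dy":0,"dz":1,"roll":0,"jaw":50},
  {"dx":0,"dy":0,"dz":1,"roll":0,"jaw":50},
  {"dx":0,"dy":0,"dz":0.45,"roll":0,"jaw":50},
  {"dx":0,"dy":0,"dz":0,"roll":0,"jaw":0},
  {"dx":0,"dy":0,"dz":0,"roll":0,"jaw":0},
  {"dx":0,"dy":0,"dz":0,"roll":0,"jaw":0},
  {"dx":0,"dy":0,"dz":0,"roll":0,"jaw":0},
  {"dx":0,"dy":0,"dz":-1,"roll":0,"jaw":0},
  {"dx":0,"dy":0,"dz":-1,"roll":0,"jaw":0},
  {"dx":0,"dy":0,"dz":-1,"roll":0,"jaw":0},
])

```text
clock: 14.1
eef_pos: [0.5381, 0.2548, 0.0688]
tool_rot: [[1.0, -0.001, 0.002], [-0.001, -1.0, 0.001], [0.002, -0.001, -1.0]]
force: [-0.1, -0.3, 0.3]
width: 0.0179
finger_force: 58.6
```

>>> jog_arm([
  {"dx":0,"dy":0,"dz":-1,"roll":0,"jaw":0},
  {"dx":-0.15,"dy":0.9,"dz":-1,"roll":0,"jaw":0},
  {"dx":-0.15,"dy":1,"dz":-0.2,"roll":0,"jaw":0},
  {"dx":-0.15,"dy":1,"dz":0,"roll":0,"jaw":0},
  {"dx":-0.15,"dy":1,"dz":0,"roll":0,"jaw":0},
  {"dx":-0.15,"dy":1,"dz":0,"roll":0,"jaw":0},
  {"dx":-0.15,"dy":1,"dz":0,"roll":0,"jaw":0},
  {"dx":-0.15,"dy":1,"dz":0,"roll":0,"jaw":0},
  {"dx":-0.15,"dy":1,"dz":0,"roll":0,"jaw":0},
  {"dx":-0.15,"dy":0.7,"dz":0.3,"roll":0,"jaw":0},
])

```text
clock: 15.35
eef_pos: [0.5106, 0.0812, 0.1046]
tool_rot: [[1.0, -0.002, 0.002], [-0.002, -1.0, 0.0], [0.002, -0.0, -1.0]]
force: [-0.8, -1.0, -0.3]
width: 0.0177
finger_force: 58.7
```

>>> jog_arm([
  {"dx":0,"dy":0,"dz":0.4,"roll":0,"jaw":0},
  {"dx":0,"dy":0,"dz":0,"roll":0,"jaw":0},
  {"dx":0,"dy":0,"dz":0,"roll":0,"jaw":40},
  {"dx":0,"dy":0,"dz":0,"roll":0,"jaw":40},
  {"dx":0,"dy":0,"dz":0,"roll":0,"jaw":40},
  {"dx":0,"dy":0,"dz":0,"roll":0,"jaw":40},
  {"dx":0,"dy":0,"dz":-1,"roll":0,"jaw":40},
  {"dx":0,"dy":0.8,"dz":-1,"roll":0,"jaw":50},
  {"dx":0,"dy":1,"dz":-1,"roll":0,"jaw":60},
  {"dx":0,"dy":1,"dz":-1,"roll":0,"jaw":60},
])

```text
clock: 16.6
eef_pos: [0.51, 0.026, 0.177]
tool_rot: [[1.0, -0.001, 0.0], [-0.001, -1.0, -0.0], [0.0, 0.0, -1.0]]
force: [0.2, -0.3, 0.3]
width: 0.0603
finger_force: 0.0
```

>>> jog_arm([
  {"dx":0,"dy":1,"dz":0,"roll":0,"jaw":60},
  {"dx":0,"dy":1,"dz":0,"roll":0,"jaw":60},
  {"dx":0,"dy":1,"dz":0,"roll":0,"jaw":60},
  {"dx":0,"dy":1,"dz":0,"roll":0,"jaw":60},
  {"dx":0,"dy":1,"dz":0,"roll":0,"jaw":60},
  {"dx":0,"dy":1,"dz":0,"roll":0,"jaw":60},
  {"dx":0,"dy":1,"dz":0,"roll":0,"jaw":60},
  {"dx":0,"dy":1,"dz":0,"roll":0,"jaw":60},
  {"dx":0,"dy":1,"dz":0,"roll":0,"jaw":60},
  {"dx":0,"dy":1,"dz":0,"roll":0,"jaw":60},
])

```text
clock: 17.85
eef_pos: [0.5099, -0.1748, 0.1763]
tool_rot: [[1.0, -0.001, 0.0], [-0.001, -1.0, -0.0], [0.0, 0.0, -1.0]]
force: [0.7, 0.2, -0.2]
width: 0.0605
finger_force: 0.0
```

>>> jog_arm([
  {"dx":0,"dy":1,"dz":0,"roll":-1,"jaw":60},
  {"dx":0,"dy":0.8,"dz":0,"roll":-1,"jaw":60},
  {"dx":0,"dy":0,"dz":0,"roll":-1,"jaw":60},
  {"dx":0,"dy":0,"dz":0,"roll":-1,"jaw":60},
  {"dx":0,"dy":0,"dz":0,"roll":-1,"jaw":60},
  {"dx":0,"dy":0,"dz":0,"roll":-1,"jaw":60},
  {"dx":0,"dy":0,"dz":0,"roll":-1,"jaw":60},
  {"dx":0,"dy":0,"dz":0,"roll":-1,"jaw":60},
  {"dx":0,"dy":0,"dz":0,"roll":-1,"jaw":60},
  {"dx":0,"dy":0,"dz":0,"roll":-1,"jaw":60},
])

```text
clock: 19.1
eef_pos: [0.5115, -0.2102, 0.1762]
tool_rot: [[0.498, 0.867, -0.0], [0.867, -0.498, 0.0], [0.0, -0.0, -1.0]]
force: [0.6, 0.2, 1.0]
width: 0.0606
finger_force: 0.0
```

```bash
python3 - <<'E'
from h import *
for n in("top","scene"):
    c=capture(n);P=pts(c);Z=P[...,2]
    if n=="top":T=c["pixels"]
    else:S=c["pixels"]
    m=(np.hypot(P[...,0]-.511,P[...,1]-.082)<.024)&(Z<.06);print(n,m.sum(),np.histogram(Z[m],[0,.005,.015,.02,.025,.03,.035,.045,.06])[0])
    for g in((.616,.294),(.539,.254),(.432,.268)):
        q=P[(np.hypot(P[...,0]-g[0],P[...,1]-g[1])<.02)&(Z>.015)&(Z<.03)];print(g,len(q))
a=cv2.resize(T[185:235,210:265],(440,400),interpolation=cv2.INTER_CUBIC);b=cv2.resize(S[185:245,240:300],(360,360),interpolation=cv2.INTER_CUBIC)
o=np.zeros((400,800,3),np.uint8);o[:,:440]=a;o[:360,440:]=b;cv2.imwrite("pics/jar2.png",o)
E
```

```text
top 141 [13 86  1  2  1  5  2 31]
(0.616, 0.294) 31
(0.539, 0.254) 0
(0.432, 0.268) 0
scene 68 [ 0 11  0  0  0  2  3 52]
(0.616, 0.294) 54
(0.539, 0.254) 0
(0.432, 0.268) 0
```

View pics/jar2.png

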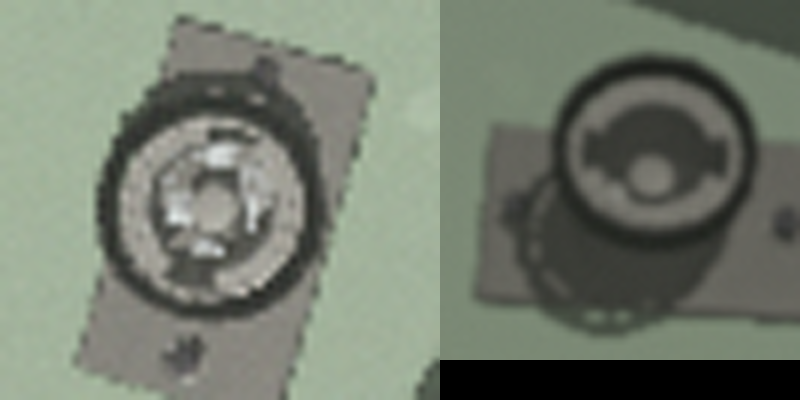

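The two slugs stand stacked inside the jar, with the upper one's disc at (215,205) in the crop and its top at about 0.056. That leaves the plug 4 mm of clearance. The notches line up with the plate. On to the cap.

>>> jog_arm([
  {"dx":0,"dy":0,"dz":0,"roll":-1,"jaw":60},
  {"dx":0,"dy":0,"dz":0,"roll":-1,"jaw":60},
  {"dx":0,"dy":0,"dz":0,"roll":-1,"jaw":60},
  {"dx":0,"dy":0,"dz":0,"roll":-1,"jaw":60},
  {"dx":0,"dy":0,"dz":0,"roll":-1,"jaw":60},
  {"dx":0,"dy":0,"dz":0,"roll":-1,"jaw":60},
  {"dx":0,"dy":0,"dz":0,"roll":-1,"jaw":60},
  {"dx":0,"dy":0,"dz":0,"roll":-1,"jaw":60},
  {"dx":0,"dy":0,"dz":0,"roll":-1,"jaw":60},
  {"dx":0,"dy":0,"dz":0,"roll":-1,"jaw":60},
])

```text
clock: 20.45
eef_pos: [0.5115, -0.2099, 0.1762]
tool_rot: [[-0.5, 0.866, -0.0], [0.866, 0.5, 0.0], [0.0, -0.0, -1.0]]
force: [-0.3, 0.2, -0.2]
width: 0.0598
finger_force: 0.0
```

>>> jog_arm([
  {"dx":0,"dy":0,"dz":0,"roll":-1,"jaw":60},
  {"dx":0,"dy":0,"dz":0,"roll":-1,"jaw":60},
  {"dx":0,"dy":0,"dz":0,"roll":-1,"jaw":60},
  {"dx":0,"dy":0,"dz":0,"roll":-1,"jaw":60},
  {"dx":0,"dy":0,"dz":0,"roll":-0.4,"jaw":60},
  {"dx":0,"dy":0,"dz":0,"roll":0,"jaw":60},
  {"dx":0,"dy":0,"dz":0,"roll":0,"jaw":60},
  {"dx":0,"dy":0,"dz":0,"roll":0,"jaw":60},
  {"dx":0,"dy":0,"dz":0,"roll":0,"jaw":60},
  {"dx":0,"dy":0,"dz":0,"roll":0,"jaw":60},
])

```text
clock: 21.7
eef_pos: [0.5115, -0.2094, 0.1763]
tool_rot: [[-0.832, 0.554, 0.0], [0.554, 0.832, -0.0], [-0.0, -0.0, -1.0]]
force: [-0.8, 0.9, 0.7]
width: 0.0597
finger_force: 0.0
```

```bash
cat >> cap.py <<'E'
    T=s["tool_rot"];p=s["eef_pos"]
    for x,y in((.5143,-.2087),(.5111,.0823)):print("units",(T.T@(np.array([x,y,p[2]])-p)/.02).round(2))
    print("yaw",np.degrees(np.arctan2(T[1,0],T[0,0])))
E
python3 cap.py
```

```text
flange 4039 0.0233 rect [ 514.3 -208.7] [85.6 86.4] 43.3
 circ ((514.807373046875, -208.45347595214844), 43.711612701416016)
bar 904 0.0551 rect [ 514.2 -208.2] [15.8 55.5] 55.6
21.75 [ 0.51151413 -0.20937905  0.17626686] [[-0.832, 0.554, -0.0], [0.554, 0.832, 0.0], [0.0, 0.0, -1.0]] [-0.47  0.23  1.85  0.    1.06 -1.45]
units [-0.1   0.11 -0.  ]
units [ 8.1  12.13  0.  ]
yaw 146.33773557972614
```

>>> jog_arm([
  {"dx":-0.1,"dy":0.1,"dz":1,"roll":0,"jaw":60},
  {"dx":0,"dy":0,"dz":1,"roll":0,"jaw":60},
  {"dx":0,"dy":0,"dz":1,"roll":0,"jaw":60},
  {"dx":0,"dy":0,"dz":1,"roll":0,"jaw":60},
  {"dx":0,"dy":0,"dz":1,"roll":0,"jaw":60},
  {"dx":0,"dy":0,"dz":1,"roll":0,"jaw":60},
  {"dx":0,"dy":0,"dz":0.9,"roll":0,"jaw":60},
  {"dx":0,"dy":0,"dz":0.5,"roll":0,"jaw":60},
  {"dx":0,"dy":0,"dz":0,"roll":0,"jaw":60},
  {"dx":0,"dy":0,"dz":0,"roll":0,"jaw":60},
])

```text
clock: 23.0
eef_pos: [0.5149, -0.2092, 0.0288]
tool_rot: [[-0.832, 0.554, 0.001], [0.554, 0.832, -0.001], [-0.001, 0.0, -1.0]]
force: [-0.1, 0.2, 0.2]
width: 0.06
finger_force: 0.0
```

>>> jog_arm([
  {"dx":0,"dy":0,"dz":0,"roll":0,"jaw":0},
  {"dx":0,"dy":0,"dz":0,"roll":0,"jaw":0},
  {"dx":0,"dy":0,"dz":0,"roll":0,"jaw":0},
  {"dx":0,"dy":0,"dz":0,"roll":0,"jaw":0},
  {"dx":0,"dy":0,"dz":0,"roll":0,"jaw":0},
  {"dx":0,"dy":0,"dz":0,"roll":0,"jaw":0},
  {"dx":0,"dy":0,"dz":0,"roll":0,"jaw":0},
  {"dx":0,"dy":0,"dz":-1,"roll":0,"jaw":0},
  {"dx":0,"dy":0,"dz":-1,"roll":0,"jaw":0},
  {"dx":0,"dy":0,"dz":-1,"roll":0,"jaw":0},
])

```text
clock: 24.25
eef_pos: [0.5135, -0.2083, 0.0888]
tool_rot: [[-0.832, 0.554, -0.001], [0.554, 0.832, 0.001], [0.002, 0.0, -1.0]]
force: [0.7, 0.3, -2.4]
width: 0.0148
finger_force: 58.7
```

>>> jog_arm([
  {"dx":0,"dy":0,"dz":-1,"roll":0,"jaw":0},
  {"dx":0,"dy":0,"dz":-1,"roll":0,"jaw":0},
  {"dx":0,"dy":0,"dz":-1,"roll":0,"jaw":0},
  {"dx":0,"dy":0,"dz":-1,"roll":0,"jaw":0},
  {"dx":0.63,"dy":0.93,"dz":0,"roll":0,"jaw":0},
  {"dx":0.63,"dy":0.93,"dz":0,"roll":0,"jaw":0},
  {"dx":0.63,"dy":0.93,"dz":0,"roll":0,"jaw":0},
  {"dx":0.63,"dy":0.93,"dz":0,"roll":0,"jaw":0},
  {"dx":0.63,"dy":0.93,"dz":0,"roll":0,"jaw":0},
  {"dx":0.63,"dy":0.93,"dz":0,"roll":0,"jaw":0},
])

```text
clock: 25.5
eef_pos: [0.5113, -0.0716, 0.1669]
tool_rot: [[-0.833, 0.554, -0.003], [0.554, 0.833, 0.001], [0.004, -0.001, -1.0]]
force: [-0.9, 0.2, -3.0]
width: 0.0145
finger_force: 58.8
```

>>> jog_arm([
  {"dx":0.63,"dy":0.93,"dz":0,"roll":0,"jaw":0},
  {"dx":0.63,"dy":0.93,"dz":0,"roll":0,"jaw":0},
  {"dx":0.63,"dy":0.93,"dz":0,"roll":0,"jaw":0},
  {"dx":0.63,"dy":0.93,"dz":0,"roll":0,"jaw":0},
  {"dx":0.63,"dy":0.93,"dz":0,"roll":0,"jaw":0},
  {"dx":0.63,"dy":0.93,"dz":0,"roll":0,"jaw":0},
  {"dx":0.63,"dy":0.86,"dz":0,"roll":-0.9,"jaw":0},
  {"dx":0,"dy":0,"dz":0,"roll":-0.9,"jaw":0},
  {"dx":0,"dy":0,"dz":0,"roll":-1,"jaw":0},
  {"dx":0,"dy":0,"dz":0,"roll":0,"jaw":0},
])

```text
clock: 26.75
eef_pos: [0.5093, 0.083, 0.1671]
tool_rot: [[-0.957, 0.29, -0.003], [0.29, 0.957, 0.0], [0.003, -0.001, -1.0]]
force: [0.8, -0.3, -2.8]
width: 0.015
finger_force: 58.9
```

```bash
python3 - <<'E'
from h import *
s=sense();T=s["tool_rot"];p=s["eef_pos"];print(p,np.degrees(np.arctan2(T[1,0],T[0,0])),T[2],s["joint_pos"].round(2),s["width"])
print("to jar",(T.T@(np.array([.5111,.0823,p[2]])-p)/.02).round(3))
c=capture("wrist");P=pts(c);Z=P[...,2]
near=np.hypot(P[...,0]-.511,P[...,1]-.082)<.06
z0=p[2]-.005
for nm,lo,hi in(("flange",z0-.006,z0+.004),("bar",z0+.024,z0+.036)):
    m=near&(Z>lo)&(Z<hi);q=P[m]
    if len(q)>20:print(nm,len(q),np.median(q[:,2]),cv2.minAreaRect(q[:,:2].astype(np.float32)*1000),cv2.minEnclosingCircle(q[:,:2].astype(np.float32)*1000))
cv2.imwrite("pics/w_held.png",c["pixels"])
E
```

```text
[0.50927569 0.08301811 0.16709195] 163.1187859502417 [ 3.06832641e-03 -6.12157011e-04 -9.99995105e-01] [ 0.08  0.18  1.94  0.    1.03 -1.2 ] 0.015035792622474958
to jar [-0.098 -0.008 -0.   ]
flange 9347 0.16154029490601657 ((505.588134765625, 85.97097778320312), (87.2384033203125, 79.05558776855469), 52.29058837890625) ((508.9734802246094, 83.32881164550781), 43.86761474609375)
bar 4438 0.1933007299282336 ((508.0951232910156, 85.52515411376953), (55.268898010253906, 38.73379135131836), 7.395348072052002) ((508.486328125, 82.56135559082031), 28.74838638305664)
```

View pics/w_held.png

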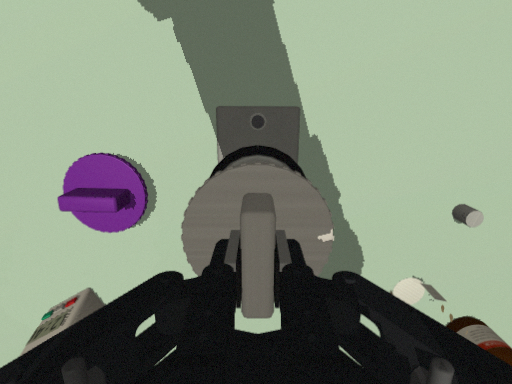

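The held view shows the cap bar in line with the plate, with its screw at (258,121), and the cap concentric with the tool. Now I'll lower it.

>>> jog_arm([
  {"dx":-0.1,"dy":0,"dz":0.5,"roll":0,"jaw":0},
  {"dx":0,"dy":0,"dz":0.5,"roll":0,"jaw":0},
  {"dx":0,"dy":0,"dz":0.5,"roll":0,"jaw":0},
  {"dx":0,"dy":0,"dz":0.5,"roll":0,"jaw":0},
  {"dx":0,"dy":0,"dz":0.5,"roll":0,"jaw":0},
  {"dx":0,"dy":0,"dz":0.4,"roll":0,"jaw":0},
  {"dx":0,"dy":0,"dz":0.3,"roll":0,"jaw":0},
  {"dx":0,"dy":0,"dz":0.2,"roll":0,"jaw":0},
  {"dx":0,"dy":0,"dz":0.1,"roll":0,"jaw":0},
  {"dx":0,"dy":0,"dz":0,"roll":0,"jaw":0},
])

```text
clock: 28.05
eef_pos: [0.5132, 0.0814, 0.0983]
tool_rot: [[-0.957, 0.29, 0.0], [0.29, 0.957, 0.0], [-0.0, 0.0, -1.0]]
force: [-0.5, -1.2, -2.7]
width: 0.0156
finger_force: 58.8
```

>>> jog_arm([
  {"dx":0.06,"dy":0,"dz":0,"roll":0,"jaw":0},
  {"dx":0,"dy":0,"dz":0.1,"roll":0,"jaw":0},
  {"dx":0,"dy":0,"dz":0.1,"roll":0,"jaw":0},
  {"dx":0,"dy":0,"dz":0.1,"roll":0,"jaw":0},
  {"dx":0,"dy":0,"dz":0.1,"roll":0,"jaw":0},
  {"dx":0,"dy":0,"dz":0.05,"roll":0,"jaw":0},
  {"dx":0,"dy":0,"dz":0.05,"roll":0,"jaw":0},
  {"dx":0,"dy":0,"dz":0,"roll":0,"jaw":0},
  {"dx":0,"dy":0,"dz":0,"roll":0,"jaw":0},
  {"dx":0,"dy":0,"dz":0,"roll":0,"jaw":0},
])

```text
clock: 29.3
eef_pos: [0.5123, 0.0818, 0.0889]
tool_rot: [[-0.957, 0.29, 0.001], [0.29, 0.957, 0.0], [-0.0, 0.0, -1.0]]
force: [-2.9, -0.5, 7.7]
width: 0.0149
finger_force: 60.3
```

>>> jog_arm([
  {"dx":0,"dy":0,"dz":0.05,"roll":0,"jaw":0},
  {"dx":0,"dy":0,"dz":0.05,"roll":0,"jaw":0},
  {"dx":0,"dy":0,"dz":0,"roll":0.3,"jaw":0},
  {"dx":0,"dy":0,"dz":0,"roll":0.5,"jaw":0},
  {"dx":0,"dy":0,"dz":0,"roll":0.5,"jaw":0},
  {"dx":0,"dy":0,"dz":0,"roll":0.5,"jaw":0},
  {"dx":0,"dy":0,"dz":0,"roll":0.5,"jaw":0},
  {"dx":0,"dy":0,"dz":0,"roll":0.5,"jaw":0},
  {"dx":0,"dy":0,"dz":0,"roll":0,"jaw":0},
  {"dx":0,"dy":0,"dz":0,"roll":0,"jaw":0},
])

```text
clock: 30.55
eef_pos: [0.5137, 0.0821, 0.0889]
tool_rot: [[-0.833, 0.554, 0.003], [0.554, 0.833, 0.0], [-0.002, 0.002, -1.0]]
force: [-4.9, 1.3, 15.7]
width: 0.0152
finger_force: 61.3
```

```bash
python3 -c "
from h import *
s=sense();T=s['tool_rot'];print(s['eef_pos'],np.degrees(np.arctan2(T[1,0],T[0,0])),s['force'],s['wrist_torque'],s['width'])"
```

```text
[0.51372601 0.08212947 0.08885555] 146.3910970066002 [-4.90195394  1.28911218 15.6831638 ] [0.09816048 0.68670259 0.15542405] 0.015236970323713791
```

It is home against the rim and turning freely. I'll continue to the stop.

>>> jog_arm([
  {"dx":0.06,"dy":-0.04,"dz":0,"roll":0,"jaw":0},
  {"dx":0,"dy":0,"dz":0,"roll":0.6,"jaw":0},
  {"dx":0,"dy":0,"dz":0,"roll":0.6,"jaw":0},
  {"dx":0,"dy":0,"dz":0,"roll":0.6,"jaw":0},
  {"dx":0,"dy":0,"dz":0,"roll":0.6,"jaw":0},
  {"dx":0,"dy":0,"dz":0,"roll":0.6,"jaw":0},
  {"dx":0,"dy":0,"dz":0,"roll":0.6,"jaw":0},
  {"dx":0,"dy":0,"dz":0,"roll":0.6,"jaw":0},
  {"dx":0,"dy":0,"dz":0,"roll":0.6,"jaw":0},
  {"dx":0,"dy":0,"dz":0,"roll":0,"jaw":0},
])

```text
clock: 31.8
eef_pos: [0.5134, 0.0814, 0.0889]
tool_rot: [[-0.463, 0.886, 0.005], [0.886, 0.463, -0.001], [-0.003, 0.004, -1.0]]
force: [-0.9, -2.2, 11.8]
width: 0.0149
finger_force: 61.0
```

```bash
python3 -c "
from h import *
s=sense();T=s['tool_rot'];print(s['eef_pos'],np.degrees(np.arctan2(T[1,0],T[0,0])),s['force'],s['wrist_torque'],s['width'])"
```

```text
[0.5133536  0.08137391 0.08888833] 117.58209997221704 [-0.91074916 -2.18679878 11.80982232] [-0.25313471  0.47327809  0.02871371] 0.014929418303079986
```

>>> jog_arm([
  {"dx":0,"dy":0,"dz":0.05,"roll":0.6,"jaw":0},
  {"dx":0,"dy":0,"dz":0,"roll":0.6,"jaw":0},
  {"dx":0,"dy":0,"dz":0,"roll":0.6,"jaw":0},
  {"dx":0,"dy":0,"dz":0,"roll":0.6,"jaw":0},
  {"dx":0,"dy":0,"dz":0,"roll":0.6,"jaw":0},
  {"dx":0,"dy":0,"dz":0,"roll":0.6,"jaw":0},
  {"dx":0,"dy":0,"dz":0,"roll":0.6,"jaw":0},
  {"dx":0,"dy":0,"dz":0,"roll":0.6,"jaw":0},
  {"dx":0,"dy":0,"dz":0,"roll":0.6,"jaw":0},
  {"dx":0,"dy":0,"dz":0,"roll":0.4,"jaw":0},
])

```text
clock: 33.05
eef_pos: [0.5108, 0.0828, 0.0888]
tool_rot: [[0.124, 0.992, -0.001], [0.992, -0.124, 0.001], [0.0, -0.001, -1.0]]
force: [-11.8, 5.2, 26.2]
width: 0.0152
finger_force: 63.5
```

```bash
python3 - <<'E'
from h import *
s=sense();T=s['tool_rot'];p=s['eef_pos'];print(s['clock'],p,np.degrees(np.arctan2(T[1,0],T[0,0])),T[:,2],s['force'],s['wrist_torque'],s['width'])
c=capture("wrist");P=pts(c);Z=P[...,2];near=np.hypot(P[...,0]-.511,P[...,1]-.082)<.06
for nm,lo,hi in(("flange",.078,.088),("bar",.112,.12)):
    q=P[near&(Z>lo)&(Z<hi)];print(nm,len(q),np.median(q[:,2]),cv2.minEnclosingCircle(q[:,:2].astype(np.float32)*1000))
cv2.imwrite("pics/w_end.png",c["pixels"])
E
```

```text
33.05 [0.51079057 0.08278016 0.0888332 ] 82.89179877788074 [-7.85939372e-04  5.36642968e-04 -9.99999547e-01] [-11.76393287   5.21603489  26.23524583] [0.52085958 1.643183   1.00969151] 0.01524564503415716
flange 9349 0.08318662025428647 ((511.66668701171875, 83.99284362792969), 43.78352737426758)
bar 4109 0.11505250560772905 ((512.5647583007812, 84.18850708007812), 28.27625274658203)
```

View pics/w_end.png

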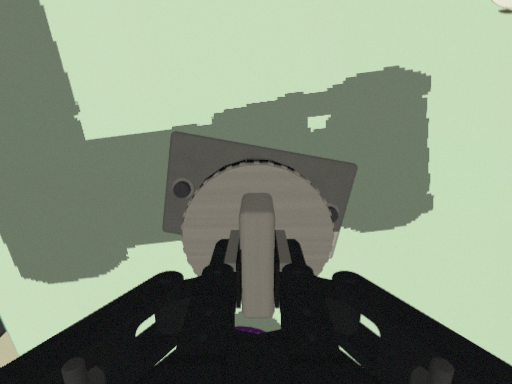

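The cap has turned 80° and sits at the stop with the flange at rim level, home, and still gripped. The bar lies almost at right angles to the plate's screws at (182,189) and (332,215). Handing in.

```bash
python3 -c "
from h import *
print(close_job())"
```

```text
the job is handed in; nothing more can be done
None
```

I handed the job in at about 33 s: two cylinders are in the jar, the third is still on the worktop, and the cap is held fully home, turned 80° to its stop and still gripped. No verdict came back, and I didn't re-measure the timer or beaker at the end, though no move went near either.

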